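# Swap the earring pots in the lever-arch jewellery file

### The arm

A 7-joint arm with a two-finger parallel gripper is mounted at the origin on the work surface. World frame = base frame: x ahead of the robot, y to its left, z up, the work surface at z = 0. Lengths are in m, angles in rad, forces in N, time in s.
With the tool pointing down it reaches from about 0.425 to 0.95 m from the base axis. Payload 4.7 kg.
Tool frame: the origin (TCP) lies between the finger pads; the fingertips stand 25 mm ahead of it and the grasp point (between the pads) lies 6 mm ahead of it; x points along the fingers, z is the direction in which the jaws open and shut, and the axes are right-handed (so a half turn about x gives the same grasp; the last joint's range is limited). The gripper opens to 85 mm and grips with 20 to 120 N. Pads are 22 mm wide; open, the fingers measure 114 mm over their backs; the gripper's body (76 mm by 85 mm) begins 54 mm behind the grasp point. The pads swing forward as they close: fully open they stand 13 mm farther back than shut.
Start: joints at [1.231, 0.469, -0.049, 1.532, 0.024, 1.141, -0.082], TCP at [0.206, -0.643, 0.256] pointing down, gripper open.
Joint ranges: [-2.59, 2.59], [-0.33, 1.99], [-1.39, 1.29], [0.1, 2.45], [-1.04, 4.18], [0.21, 1.99], [-2.66, 2.66]. Speed limits (rad/s): [2.57, 2.57, 3.14, 3.14, 3.14, 3.14, 3.14].

### API

Orientations are given as a 3x3 rotation matrix whose columns are the frame's x, y, z axes.
In Python, from rig import * gives the robot as it stands. Calls block until the motion is done:
- movep(position, orientation): joint-space move of the TCP to a pose.
- move_l(position, attitude=None, feed=0.15, until_force=None): straight line of the TCP; attitude=None keeps the orientation; feed is the mean speed in m/s. With until_force (N) it stops when the force on the tool has changed by that much, and returns True; else False.
- move_joints(angles): joint-space move.
- command_gripper(opening, newtons=None): finger opening in m; newtons is the grip in N (None keeps the last); returns when the fingers have stopped.
- sleep(seconds).
- inverse_kinematics(position, orientation): joint angles nearest the present ones, or None.
- sense(): the state.
- camera(name): name is "side" or "top" or "wrist"; returns (picture, depth): 384x512x3 uint8, red, green, blue; 384x512 float32, m along the optical axis (not along the pixel's ray), 0 where there is no reading.
- camera_params(name): a dict with "K" (3x3 intrinsics, pixels), "position" and "rotation" of the camera in the world; the wrist camera has in their place "tool_from_camera" (4x4, takes a point from camera to tool coordinates, whose origin is the TCP and whose axes are the tool frame's). Camera axes: x right, y down, z forward; pixel columns grow to the right and rows downward; lengths in m; the calibration is good to about 2 mm. A picture is of the moment at which its call begins: read the wrist's pose just before it. camera_params takes no time and is no camera call.
A pose or a line that the arm cannot do raises Unreachable and nothing moves.
- finish_job(): hands the job in, once; it reports no verdict.
The state is a dict: "time_s": time; "joint_pos": joint angles; "qd": joint speeds; "joint_efforts": joint torques, N m; "position": TCP position; "tcp_rot": TCP orientation; "wrist_force": force on the tool from outside, world axes, zero at the start; "ft_torque": the same for the moment, N m; "finger_gap": finger opening in m.
Only numpy, scipy, OpenCV 4.12 (cv2) and the standard library are available. Lean on these libraries where they do the work, as an engineer would, in place of code of your own. Each camera call takes 0.05 s, during which the arm holds its last target. There are 200 camera calls.

### The job

Lift the red-knobbed lever of the lever-arch file so that its rings spring open, then lift every brown tortoiseshell pot out of its cradle by the handle and stand it upright in the white-lined near half of the smoke-gray tray's top tier. Seat every white blue-handled pot from the shelf fully home in a cradle of the file, one to a cradle, and with all of them in place press the lever right down so that the rings close through their handles. Leave the comb, glasses, bowl, stopper, bracelet, bottle and jar where they are.

Things in the scene. Friction and masses are not known exactly. Their poses are not given: they have to be found in the camera images.
- white1_mid (a point): White ceramic earring pot, blue handle, upright on the shelf, 62 mm tall, 90 g: block 30 (x) x 46 (y) x 18 mm high with a closed arch handle in its y-z plane: legs at y = +-19.5 mm, level top bar 10 mm thick (x), 44 mm long (y), 8 mm tall, its middle 58 mm above the underside. This point: the pot centre, 31 mm above the underside; z up. Same after a half turn. May be absent.
- white2_mid (a point): White ceramic earring pot, blue handle, upright on the shelf, 62 mm tall, 90 g: block 30 (x) x 46 (y) x 18 mm high with a closed arch handle in its y-z plane: legs at y = +-19.5 mm, level top bar 10 mm thick (x), 44 mm long (y), 8 mm tall, its middle 58 mm above the underside. This point: the pot centre, 31 mm above the underside; z up. Same after a half turn. May be absent.
- white3_mid (a point): White ceramic earring pot, blue handle, upright on the shelf, 62 mm tall, 90 g: block 30 (x) x 46 (y) x 18 mm high with a closed arch handle in its y-z plane: legs at y = +-19.5 mm, level top bar 10 mm thick (x), 44 mm long (y), 8 mm tall, its middle 58 mm above the underside. This point: the pot centre, 31 mm above the underside; z up. Same after a half turn. May be absent.
- brown1_mid (a point): Brown tortoiseshell-plastic earring pot, in a cradle, ring through its handle, 62 mm tall, 90 g: block 30 (x) x 46 (y) x 18 mm high with a closed arch handle in its y-z plane: legs at y = +-19.5 mm, level top bar 10 mm thick (x), 44 mm long (y), 8 mm tall, its middle 58 mm above the underside. This point: the pot centre, 31 mm above the underside; z up. Same after a half turn. May be absent.
- brown2_mid (a point): Brown tortoiseshell-plastic earring pot, in a cradle, ring through its handle, 62 mm tall, 90 g: block 30 (x) x 46 (y) x 18 mm high with a closed arch handle in its y-z plane: legs at y = +-19.5 mm, level top bar 10 mm thick (x), 44 mm long (y), 8 mm tall, its middle 58 mm above the underside. This point: the pot centre, 31 mm above the underside; z up. Same after a half turn. May be absent.
- brown3_mid (a point): Brown tortoiseshell-plastic earring pot, in a cradle, ring through its handle, 62 mm tall, 90 g: block 30 (x) x 46 (y) x 18 mm high with a closed arch handle in its y-z plane: legs at y = +-19.5 mm, level top bar 10 mm thick (x), 44 mm long (y), 8 mm tall, its middle 58 mm above the underside. This point: the pot centre, 31 mm above the underside; z up. Same after a half turn. May be absent.
- file: Lever-arch jewellery file, fixed: black board 6 mm thick, x -70 to +100, y -145 to +145 mm from this origin (on the shelf surface), with a grey moulded row of three cradles. y runs along the row towards the lever end; x points from the short ring posts (x = -26 mm, 15 mm high) over the cradles (x = 0) to the rings' hinge shaft (x = 34 mm); z up.
- cradle1 (a point): Middle of the floor of cradle 1 (file x = 0, y = -100, z = 6 mm), axes as the file's: a cavity 35 mm (x) by 51 mm (y), 8 mm deep. One pot stands in it with its handle plane along the file's y, either way round; seated, the pot's centre is 31 mm above this point. The closing ring passes through the handle from +x to -x.
- cradle2 (a point): Middle of the floor of cradle 2 (file x = 0, y = -28, z = 6 mm), axes as the file's: a cavity 35 mm (x) by 51 mm (y), 8 mm deep. One pot stands in it with its handle plane along the file's y, either way round; seated, the pot's centre is 31 mm above this point. The closing ring passes through the handle from +x to -x.
- cradle3 (a point): Middle of the floor of cradle 3 (file x = 0, y = 44, z = 6 mm), axes as the file's: a cavity 35 mm (x) by 51 mm (y), 8 mm deep. One pot stands in it with its handle plane along the file's y, either way round; seated, the pot's centre is 31 mm above this point. The closing ring passes through the handle from +x to -x.
- lever (a joint): Lever with the red knob at the +y end of the file, rad: 0 lying down (rings closed), 1.1 standing up (rings open). It turns about the file's y at lever_hinge. An over-centre spring drives it away from 0.55 rad to whichever end is nearer and keeps it there; at either end about 4 N at the knob, across the lever, starts it off.
- arches (a joint): Angle of the three steel rings, which turn together on one shaft, geared to the lever: 0 closed, 1.9 rad wide open (1.73 times the lever's angle). Open, they stand no higher than 65 mm and lie clear of the space above the cradles, beyond file x = 50 mm.
- knob (a point): Centre of the lever's red knob: a cylinder of 16 mm diameter, 24 mm long along the file's y, standing free at the end of the lever; 40 mm above the shelf when the lever is down, 107 mm when up.
- lever_hinge (a point): A point on the lever's hinge axis (which runs along the file's y), level with the knob's middle; file x = 34, y = 112, z = 24 mm. The knob is 86.5 mm from it; lifting swings the knob up and towards file +x.
- tray_near (a point): Middle of the floor of the free, white-lined near compartment in the top tier of the smoke-gray three-tier tray (fixed; 270 mm along its x, 210 mm along y, 96 mm tall). The floor is 67 mm above the shelf; the compartment is 138 mm (x) by 200 mm (y), with walls 29 mm high. Axes as the tray's: -x towards the robot, y along the tray's width, z up.
- comb: Tortoiseshell comb, 34 x 165 x 5 mm, long along its y; origin under its centre; not part of the job, leave it where it is.
- glasses: Folded reading glasses, 36 x 136 x 30 mm, long along y; origin under its centre; not part of the job, leave it where it is.
- bowl: Blue ceramic earring bowl, 68 mm across, 28 mm high, in the tray's far compartment; origin under its centre; not part of the job, leave it where it is.
- stopper: Glass stopper, 34 mm across, 46 mm high, in the tray's far compartment; origin under its centre; not part of the job, leave it where it is.
- bracelet: Steel bracelet lying flat, 62 mm across, 10 mm high, in the tray's far compartment; origin under its centre; not part of the job, leave it where it is.
- scent: Amber glass scent bottle, 44 mm across, 85 mm high; origin under its centre; not part of the job, leave it where it is.
- tin: White cream jar, 64 mm across, 40 mm high; origin under its centre; not part of the job, leave it where it is.

How it is judged:
On the way, in this order (a step that is already met when the one before it is completed fails the run):
1. the lever is up and the rings are open (value of joint lever above 0.9 rad and value of joint arches above 1.5 rad), for 0.2 s.
2. with the lever still up, all brown pots stand in the near half of the top tray and all white pots are seated in cradles (value of joint lever above 0.9 rad and (horizontal distance between white1_mid and cradle1 below 0.01 m or horizontal distance between white1_mid and cradle2 below 0.01 m or horizontal distance between white1_mid and cradle3 below 0.01 m) and z of white1_mid in the frame of file between 0.033 and 0.041 m and angle between each of white1_mid, white2_mid, white3_mid's own z axis and vertical below 0.12 rad and (horizontal distance between white2_mid and cradle1 below 0.01 m or horizontal distance between white2_mid and cradle2 below 0.01 m or horizontal distance between white2_mid and cradle3 below 0.01 m) and z of white2_mid in the frame of file between 0.033 and 0.041 m and (horizontal distance between white3_mid and cradle1 below 0.01 m or horizontal distance between white3_mid and cradle2 below 0.01 m or horizontal distance between white3_mid and cradle3 below 0.01 m) and z of white3_mid in the frame of file between 0.033 and 0.041 m and x of brown1_mid in the frame of tray_near between -0.066 and 0.066 m and y of brown1_mid in the frame of tray_near between -0.1 and 0.1 m and z of brown1_mid in the frame of tray_near between 0.026 and 0.036 m and angle between each of brown1_mid, brown2_mid, brown3_mid's own z axis and vertical below 0.15 rad and x of brown2_mid in the frame of tray_near between -0.066 and 0.066 m and y of brown2_mid in the frame of tray_near between -0.1 and 0.1 m and z of brown2_mid in the frame of tray_near between 0.026 and 0.036 m and x of brown3_mid in the frame of tray_near between -0.066 and 0.066 m and y of brown3_mid in the frame of tray_near between -0.1 and 0.1 m and z of brown3_mid in the frame of tray_near between 0.026 and 0.036 m), for 0.2 s.
3. the lever is pressed down and the rings are closed (value of joint lever below 0.08 rad and value of joint arches below 0.14 rad), for 0.2 s.
At the end, for the whole second after the job is handed in: Lever below 0.08 rad, rings below 0.14 rad; each white pot seated in a cradle (centre within 10 mm sideways, 4 mm in height, 0.12 rad of upright); each brown pot on the floor of the near top-tray compartment, within 0.15 rad of upright; all released and at rest (all of step 3 and (horizontal distance between white1_mid and cradle1 below 0.01 m or horizontal distance between white1_mid and cradle2 below 0.01 m or horizontal distance between white1_mid and cradle3 below 0.01 m) and z of white1_mid in the frame of file between 0.033 and 0.041 m and angle between each of white1_mid, white2_mid, white3_mid's own z axis and vertical below 0.12 rad and (horizontal distance between white2_mid and cradle1 below 0.01 m or horizontal distance between white2_mid and cradle2 below 0.01 m or horizontal distance between white2_mid and cradle3 below 0.01 m) and z of white2_mid in the frame of file between 0.033 and 0.041 m and (horizontal distance between white3_mid and cradle1 below 0.01 m or horizontal distance between white3_mid and cradle2 below 0.01 m or horizontal distance between white3_mid and cradle3 below 0.01 m) and z of white3_mid in the frame of file between 0.033 and 0.041 m and x of brown1_mid in the frame of tray_near between -0.066 and 0.066 m and y of brown1_mid in the frame of tray_near between -0.1 and 0.1 m and z of brown1_mid in the frame of tray_near between 0.026 and 0.036 m and angle between each of brown1_mid, brown2_mid, brown3_mid's own z axis and vertical below 0.15 rad and x of brown2_mid in the frame of tray_near between -0.066 and 0.066 m and y of brown2_mid in the frame of tray_near between -0.1 and 0.1 m and z of brown2_mid in the frame of tray_near between 0.026 and 0.036 m and x of brown3_mid in the frame of tray_near between -0.066 and 0.066 m and y of brown3_mid in the frame of tray_near between -0.1 and 0.1 m and z of brown3_mid in the frame of tray_near between 0.026 and 0.036 m and linear speed of each of white1, white2, white3, brown1, brown2, brown3 below 0.02 m/s); the robot touches nothing.
It fails at once if the comb, glasses, bowl, stopper, bracelet, scent bottle or cream jar is shifted more than 4 cm (distance of any of comb, glasses, bowl, stopper, bracelet, scent, tin from where it was at the start of the episode above 0.04 m).
Of white1, white2, white3 only 2 to 3 are there at a start; the rules pass over those that are not, and their reading is None.
Of brown1, brown2, brown3 only 2 to 3 are there at a start; the rules pass over those that are not, and their reading is None.
At some moment in a run one of white1, white2, white3 may be knocked a few centimetres aside while the robot is not near it.
It also fails if it takes over 210 s, if anything falls off the work surface, if the arm or the gripper's body presses on something with over 40 N, if the wrist force passes 120 N, or if a joint passes its speed limit or range.

## Working session

There is one attempt and no reset: what is moved stays moved. The work goes in short steps, each a Python script; the robot and the scene stay as the last script left them, time stands still between calls to the robot, and variables do not carry over. Pictures are saved under pics/ and viewed, about 12 in all and at most 16, crops included, and the job is handed in when it is done.

```bash
mkdir -p pics; ls
cat > h.py <<'E'
from rig import *
import numpy as np, cv2
def snap(n,f):
    s=sense(); im,d=camera(n); p=camera_params(n)
    if n=="wrist":
        T=np.eye(4);T[:3,:3]=s["tcp_rot"];T[:3,3]=s["position"];T=T@np.array(p["tool_from_camera"])
    else:
        T=np.eye(4);T[:3,:3]=p["rotation"];T[:3,3]=p["position"]
    np.savez("pics/"+f+".npz",im=im,d=d,K=p["K"],T=T)
    cv2.imwrite("pics/"+f+".png",im[:,:,::-1]); return im,d,np.array(p["K"]),T
def cloud(d,K,T):
    v,u=np.mgrid[:d.shape[0],:d.shape[1]]
    P=np.stack([(u-K[0,2])/K[0,0]*d,(v-K[1,2])/K[1,1]*d,d],-1)
    P=P@T[:3,:3].T+T[:3,3]; P[d<=0]=np.nan; return P
E
python3 - <<'E'
from h import *
for n in("top","side"):
    im,d,K,T=snap(n,n+"0"); print(n,K,T)
print(sense())
a=cv2.imread("pics/top0.png");b=cv2.imread("pics/side0.png")
E
```

```text
pics
top [[422.88184889   0.         244.59920786]
 [  0.         422.88184889 194.07037804]
 [  0.           0.           1.        ]] [[ 0.01683532 -0.99118668  0.13139841  0.36315979]
 [-0.99969014 -0.01427657  0.02039116 -0.05311596]
 [-0.01833553 -0.13170098 -0.9911199   1.32735818]
 [ 0.          0.          0.          1.        ]]
side [[496.53537502   0.         250.14476449]
 [  0.         496.53537502 188.88853244]
 [  0.           0.           1.        ]] [[-0.65095939  0.49473902 -0.5757475   1.33968363]
 [ 0.75909783  0.41951839 -0.49776984  0.65561956]
 [-0.0047295  -0.76107662 -0.64864475  0.97252828]
 [ 0.          0.          0.          1.        ]]
{'time_s': 0.1, 'joint_pos': array([ 1.2310989 ,  0.46935906, -0.04858958,  1.53357059,  0.02409313,
        1.14099582, -0.08229547]), 'qd': array([ 6.14801588e-04, -1.99091812e-03,  5.07379720e-04, -2.03732494e-03,
        8.76758667e-04, -7.92813143e-04,  4.07479453e-05]), 'joint_efforts': array([ 9.90618173e-04, -5.11512530e+01, -4.68962314e-02, -2.38390017e+01,
        1.07999679e-02,  4.37894108e-03, -4.01923998e-06]), 'position': array([ 0.20629425, -0.64220104,  0.25536911]), 'tcp_rot': array([[-5.88250776e-04,  9.52082102e-01,  3.05841994e-01],
       [ 1.64560190e-03,  3.05842555e-01, -9.52080681e-01],
       [-9.99998473e-01, -5.67680320e-05, -1.74666024e-03]]), 'wrist_force': array([ 1.0062317 , -0.27585979, -0.68377185]), 'ft_torque': array([-0.01149753, -0.03583766, -0.02554136]), 'finger_gap': 0.08517002363411548}
```

View pics/top0.png

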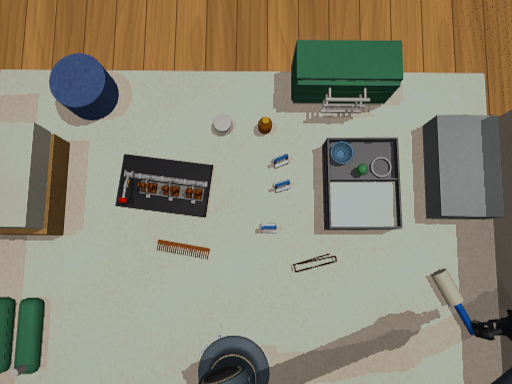

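View pics/side0.png

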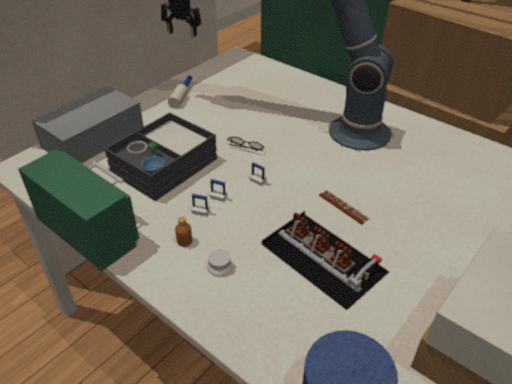

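Run:
```python
from h import *
z=np.load("pics/top0.npz");im,d=z["im"],z["d"];P=cloud(d,z["K"],z["T"])
for n,(u,v) in dict(w1=(281,160),w2=(282,186),w3=(269,228),comb=(184,249),glass=(314,263),scent=(265,125),tin=(222,124),knob=(123,200),f1=(123,156),f2=(212,163),f3=(208,216),f4=(116,206),tray1=(332,183),tray2=(395,183),tray3=(333,227),tray4=(397,227),b=(170,190),shelf=(240,200)).items(): print(n,P[v,u].round(3))
print(camera_params("wrist"))
hsv=cv2.cvtColor(im,cv2.COLOR_RGB2HSV)
m=((abs(hsv[...,0].astype(int)-110)<12)&(hsv[...,1]>130)).astype(np.uint8)
n,l,s,c=cv2.connectedComponentsWithStats(m)
for i in range(1,n):
    if s[i,4]>5: print(s[i],c[i],np.nanmean(P[l==i],0).round(3))
```

```text
w1 [ 0.647 -0.139  0.016]
w2 [ 0.563 -0.143  0.021]
w3 [ 0.43  -0.102  0.062]
comb [0.363 0.16  0.006]
glass [ 0.327 -0.244 -0.001]
scent [ 0.746 -0.086  0.065]
tin [0.757 0.049 0.034]
knob [0.509 0.345 0.048]
f1 [ 0.658  0.369 -0.002]
f2 [0.638 0.08  0.   ]
f3 [ 0.468  0.088 -0.   ]
f4 [ 0.495  0.382 -0.001]
tray1 [ 0.568 -0.289  0.067]
tray2 [ 0.57  -0.477  0.068]
tray3 [ 0.434 -0.285  0.098]
tray4 [ 0.437 -0.471  0.092]
b [0.539 0.198 0.067]
shelf [ 0.52  -0.012 -0.   ]
{'K': array([[342.64332991,   0.        , 253.26713225],
       [  0.        , 342.64332991, 191.77675029],
       [  0.        ,   0.        ,   1.        ]]), 'tool_from_camera': array([[-4.57640123e-04, -3.10073183e-01,  9.50712581e-01,
        -1.17929509e-01],
       [ 1.27549889e-04, -9.50712691e-01, -3.10073157e-01,
         7.91114246e-02],
       [ 9.99999887e-01, -2.06386335e-05,  4.74634073e-04,
        -2.57906561e-04],
       [ 0.00000000e+00,  0.00000000e+00,  0.00000000e+00,
         1.00000000e+00]])}
[68 54 15  3 20] [74.95 54.65] [0.938 0.49  0.13 ]
[ 63  55  55  65 880] [ 99.36022727 100.18863636] [0.816 0.427 0.075]
[53 64  5  6  7] [55.14285714 66.14285714] [0.901 0.547 0.13 ]
[274 155  14   9  43] [280.86046512 158.04651163] [ 0.644 -0.136  0.06 ]
[276 181  14   7  39] [282.05128205 183.43589744] [ 0.565 -0.14   0.062]
[262 226  14   3  40] [268.8  227.05] [ 0.433 -0.101  0.061]
[455 304  20  31 210] [464.73333333 317.75714286] [ 0.178 -0.677  0.041]
```

```bash
cat >> h.py <<'E'
def down(zdir):
    z=np.array([zdir[0],zdir[1],0.]);z/=np.linalg.norm(z);x=np.array([0,0,-1.]);return np.stack([x,np.cross(z,x),z],1)
E
python3 - <<'E'
from h import *
movep([0.53,-0.12,0.26],down((0,1))); sleep(.3); snap("wrist","wwhite")
movep([0.55,0.23,0.26],down((0,1))); sleep(.3); snap("wrist","wfile"); print(sense()["time_s"])
a=cv2.imread("pics/wwhite.png");b=cv2.imread("pics/wfile.png")
cv2.imwrite("pics/both0.png",cv2.resize(np.vstack([b,a]),None,fx=.78,fy=.78))
E
```

```text
4.3167
```

View pics/both0.png

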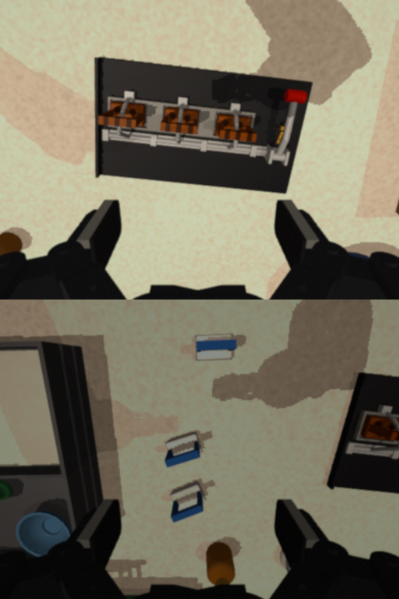

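```bash
cat >> h.py <<'E'
def rays(uv,K,T,z):
    uv=np.asarray(uv,float).reshape(-1,2)
    D=np.c_[(uv[:,0]-K[0,2])/K[0,0],(uv[:,1]-K[1,2])/K[1,1],np.ones(len(uv))]@T[:3,:3].T
    return T[:3,3]+D*((z-T[2,3])/D[:,2])[:,None]
def load(f):
    z=np.load("pics/"+f+".npz"); return z["im"],z["d"],z["K"],z["T"]
def rect(P):
    (c,(w,h),a)=cv2.minAreaRect((np.asarray(P)[:,:2]*1000).astype(np.float32))
    b=cv2.boxPoints((c,(w,h),a))/1000
    e1,e2=b[1]-b[0],b[2]-b[1]
    e=e1 if np.linalg.norm(e1)>np.linalg.norm(e2) else e2
    th=np.arctan2(e[1],e[0])
    if th<=0: th+=np.pi      # long axis direction within (0,pi)
    return np.array(c)/1000,sorted([w,h]),th
def bars(f,kind):
    """Top bars of the pots: mask by colour, keep points near bar-top height"""
    im,d,K,T=load(f); P=cloud(d,K,T); h=cv2.cvtColor(im,cv2.COLOR_RGB2HSV)
    if kind=="white": m=(abs(h[...,0].astype(int)-110)<15)&(h[...,1]>110); zr=(.050,.072)
    else: m=((h[...,0]<18)&(h[...,1]>110)); zr=(.056,.075)
    m=m&(P[...,2]>zr[0])&(P[...,2]<zr[1])
    n,l,s,c=cv2.connectedComponentsWithStats(m.astype(np.uint8)); out=[]
    for i in range(1,n):
        if s[i,4]<60: continue
        Q=P[l==i]; z=np.median(Q[:,2]); 
        v,u=np.nonzero(l==i); R=rays(np.c_[u,v],K,T,.062 if kind=="white" else .068)
        c,sz,th=rect(R); print(kind,c.round(4),np.round(sz,1),"th",round(th,3),"z",z.round(4),"cloud",np.median(Q,0).round(4),s[i,4]); out.append((c,th))
    return out
E
python3 - <<'E'
from h import *
bars("wwhite","white"); bars("wfile","brown")
im,d,K,T=load("wfile"); P=cloud(d,K,T); h=cv2.cvtColor(im,cv2.COLOR_RGB2HSV)
# board
m=((im.max(2)<70)&(P[...,2]>.001)&(P[...,2]<.012)).astype(np.uint8)
m=cv2.morphologyEx(m,cv2.MORPH_OPEN,np.ones((3,3)))
n,l,s,c=cv2.connectedComponentsWithStats(m); i=1+s[1:,4].argmax()
v,u=np.nonzero(l==i); R=rays(np.c_[u,v],K,T,.006); c,sz,th=rect(R); print("board",c,sz,th,s[i])
ex=np.array([np.sin(th),-np.cos(th)]); ey=np.array([np.cos(th),np.sin(th)])
o=c-.015*ex; print("file o",o)
for y in(-.1,-.028,.044): print("cradle",o+y*ey)
print("knob exp",o+ex*-.051+ey*.112)
m=((h[...,0]<6)|(h[...,0]>174))&(h[...,1]>200)&(h[...,2]>120)
n,l,s,c=cv2.connectedComponentsWithStats(m.astype(np.uint8))
for i in range(1,n):
    if s[i,4]>40:
        Q=P[l==i]; v,u=np.nonzero(l==i); print("red",s[i],Q.min(0),Q.max(0),np.nanmedian(Q,0),rays([c[i]],K,T,.044))
E
```

```text
white [ 0.4322 -0.1   ] [ 9.3 43.1] th 1.614 z 0.0623 cloud [ 0.432  -0.0999  0.0623] 570
white [ 0.5631 -0.1398] [12.9 44.5] th 1.883 z 0.0621 cloud [ 0.5644 -0.1401  0.0621] 460
white [ 0.6408 -0.135 ] [15.7 45.3] th 1.966 z 0.062 cloud [ 0.643  -0.1354  0.062 ] 431
brown [0.5354 0.1351] [13.1 46. ] th 1.441 z 0.0682 cloud [0.5356 0.1348 0.0682] 641
brown [0.5431 0.2066] [12.8 44. ] th 1.457 z 0.0682 cloud [0.5434 0.2065 0.0682] 585
brown [0.5525 0.2766] [12.9 45.2] th 1.451 z 0.0682 cloud [0.5527 0.2765 0.0682] 598
board [0.52728717 0.2361604 ] [96.26408386230469, 286.2252502441406] 1.4558083 [  127    74   273   115 13084]
file o [0.51238623 0.23788142]
cradle [0.50091275 0.1385418 ]
cradle [0.50917365 0.21006633]
cradle [0.51743456 0.28159085]
knob exp [0.47457332 0.35499327]
red [369 116  24  15 269] [nan nan nan] [nan nan nan] [0.50941245 0.35027733 0.04725276] [[0.50973594 0.35139353 0.044     ]]
```

Run:
```python
from h import *
im,d,K,T=load("wfile"); P=cloud(d,K,T)
m=((im.max(2)<75)&(P[...,2]>.003)&(P[...,2]<.012)&(abs(P[...,0]-.56)<.13)&(abs(P[...,1]-.235)<.18)).astype(np.uint8)
m=cv2.morphologyEx(m,cv2.MORPH_OPEN,np.ones((3,3)))
v,u=np.nonzero(m); R=rays(np.c_[u,v],K,T,.006); c,sz,th=rect(R); print("board",c,sz,th)
ex=np.array([np.sin(th),-np.cos(th)]); ey=np.array([np.cos(th),np.sin(th)])
o=c-.015*ex; print("file o",o)
for y in(-.1,-.028,.044): print("cradle",o+y*ey)
print("knob",o+ex*-.051+ey*.112)
def tops(f,kind,ztop):
    im,d,K,T=load(f); P=cloud(d,K,T); h=cv2.cvtColor(im,cv2.COLOR_RGB2HSV)
    m=(abs(h[...,0].astype(int)-110)<15)&(h[...,1]>110) if kind=="white" else ((h[...,0]<18)&(h[...,1]>110))
    m&=abs(P[...,2]-ztop)<.0025
    n,l,s,c=cv2.connectedComponentsWithStats(m.astype(np.uint8))
    for i in range(1,n):
        if s[i,4]>60: print(kind,rect(P[l==i]),s[i,4])
tops("wwhite","white",.062);tops("wfile","brown",.068)
# tray: top rim from top camera
im,d,K,T=load("top0");P=cloud(d,K,T)
m=(abs(P[...,2]-.067)<.005)&(im.min(2)>170)&(abs(P[...,0]-.5)<.13)&(abs(P[...,1]+.38)<.16)
v,u=np.nonzero(cv2.morphologyEx(m.astype(np.uint8),cv2.MORPH_OPEN,np.ones((3,3)))); print("tray floor",rect(rays(np.c_[u,v],K,T,.067)))
```

```text
board [0.56272101 0.23204251] [167.57489013671875, 286.4114990234375] 1.4567188
file o [0.54781851 0.23374996]
cradle [0.53643548 0.13439994]
cradle [0.54463126 0.20593196]
cradle [0.55282704 0.27746397]
knob [0.50989898 0.35082734]
white (array([ 0.4321748 , -0.09991393]), [9.21453857421875, 43.14411163330078], np.float32(1.608447)) 566
white (array([ 0.56482904, -0.13988379]), [9.914461135864258, 43.5030403137207], np.float32(1.8961308)) 422
white (array([ 0.64394751, -0.13517079]), [10.664977073669434, 43.782752990722656], np.float32(1.9833053)) 365
brown (array([0.53636328, 0.13394467]), [10.713231086730957, 44.38389587402344], np.float32(1.451584)) 549
brown (array([0.54414514, 0.20638283]), [10.556154251098633, 44.06608200073242], np.float32(1.456771)) 526
brown (array([0.55367535, 0.27720453]), [11.089325904846191, 44.357818603515625], np.float32(1.4458438)) 520
tray floor (array([ 0.50577185, -0.3784035 ]), [126.12821197509766, 180.84922790527344], np.float32(1.5847087))
```

```bash
cat >> h.py <<'E'
O=np.array([.5478,.2338]); TH=1.4567
EX=np.array([np.sin(TH),-np.cos(TH)]); EY=np.array([np.cos(TH),np.sin(TH)])
def fw(x,y,z): return np.r_[O+x*EX+y*EY,z]
A0=np.arcsin(16/86.5)
def knob(phi): return fw(.034-.0865*np.cos(A0+phi),.112,.024+.0865*np.sin(A0+phi))
G=np.array([0,0,.006])
def show(t=""): s=sense(); print(t,round(s["time_s"],2),s["position"].round(4),"F",s["wrist_force"].round(1),"gap",round(s["finger_gap"],4),flush=True)
E
python3 - <<'E'
from h import *
R=down(EY)
command_gripper(.05,30)
movep(knob(0)+G+[0,0,.07],R)
move_l(knob(0)+G,feed=.12,until_force=15); show("at knob")
command_gripper(.0,40); show("grip")
for p in np.linspace(0,1.09,12)[1:]:
    move_l(knob(p)+G,feed=.08); 
show("up"); command_gripper(.05); move_l(knob(1.09)+G+[0,0,.09],feed=.2); show()
movep([.55,.23,.28],down((0,1))); sleep(.2); snap("wrist","wlever"); show()
E
```

```text
at knob 6.28 [0.5103 0.3512 0.0466] F [ 0.3 -0.3 -0.6] gap 0.0502
grip 6.63 [0.5103 0.3507 0.0471] F [-1.5 -3.3  5.7] gap 0.0232
up 9.47 [0.5722 0.3436 0.1146] F [-2.4 -3.4  5.6] gap 0.0232
 10.45 [0.569  0.3435 0.2019] F [-0.3 -0.  -0.6] gap 0.0498
 11.32 [0.5494 0.2313 0.2789] F [-0.3  0.1 -0.2] gap 0.05
```

View pics/wlever.png

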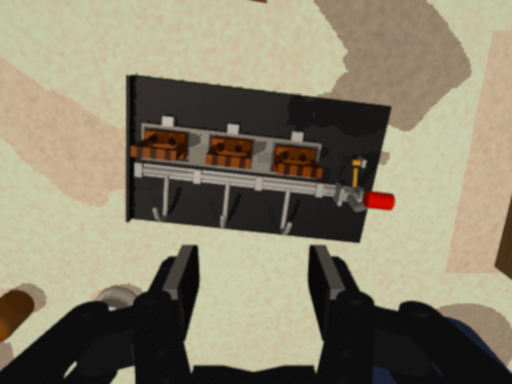

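```bash
cat >> h.py <<'E'
def rot(th):
    """jaw across a bar whose long axis has world angle th; pick the IK-friendlier half turn"""
    return down((np.sin(th),-np.cos(th)))
def pick(xy,th,zu,up=.25):
    p=np.r_[xy,zu+.064]; command_gripper(.04); movep(p+[0,0,.08],rot(th)); move_l(p,feed=.12,until_force=12); show(" pick")
    command_gripper(0,40); show(" grip"); 
    move_l(np.r_[xy,up],feed=.15); show(" lift"); return sense()["finger_gap"]>.007
def place(xy,th,zu,up=.25):
    p=np.r_[xy,zu+.064]; movep(np.r_[xy,up],rot(th)); move_l(p+[0,0,.02],feed=.15)
    hit=move_l(p+[0,0,-.001],feed=.04,until_force=6); show(" down %s"%hit)
    command_gripper(.04); move_l(np.r_[xy,up],feed=.2)
E
python3 - <<'E'
from h import *
B=[(.5537,.2772),(.5441,.2064),(.5364,.1339)]
for xy,y in zip(B,(-.438,-.378,-.318)):
    if not pick(xy,TH,.006): print("no grip"); break
    place((.505,y),np.pi/2,.067)
snap("top","top1")
movep([0.53,-0.12,0.26],down((0,1))); sleep(.2); snap("wrist","ww2"); bars("ww2","white"); show()
cv2.imwrite("pics/v1.png",np.vstack([cv2.imread("pics/top1.png")[100:292],cv2.imread("pics/ww2.png")]))
E
```

```text
pick 13.86 [0.5542 0.2777 0.0706] F [ 0.8  0.8 -0.3] gap 0.0403
 grip 14.23 [0.5544 0.2775 0.0709] F [-0.2  0.   3.1] gap 0.0095
 lift 15.58 [0.5532 0.2768 0.2488] F [ 0.4  0.3 -1.2] gap 0.0091
 down True 19.43 [ 0.5053 -0.438   0.1319] F [1.  0.4 2.6] gap 0.0095
 pick 23.93 [0.5446 0.2067 0.0705] F [ 0.3 -0.2 -0.4] gap 0.0403
 grip 24.3 [0.5449 0.2066 0.0709] F [ 1.2 -0.4  3.6] gap 0.0088
 lift 25.65 [0.5435 0.2061 0.2489] F [ 0.1 -0.9 -1.3] gap 0.009
 down True 29.05 [ 0.5053 -0.378   0.1318] F [-0.1  0.2  3.9] gap 0.0088
 pick 33.12 [0.5369 0.1341 0.0705] F [ 0.4 -0.5 -0.3] gap 0.0399
 grip 33.49 [0.5372 0.134  0.0708] F [-0.3 -0.8  3.4] gap 0.0093
 lift 34.84 [0.5358 0.1336 0.249 ] F [ 0.8 -0.2 -1.3] gap 0.0087
 down True 37.8 [ 0.5052 -0.3181  0.1318] F [0.8 0.3 2.9] gap 0.009
white [ 0.4322 -0.1002] [ 9.2 42.3] th 1.612 z 0.0623 cloud [ 0.4319 -0.0997  0.0623] 564
white [ 0.5632 -0.1397] [12.8 44.4] th 1.896 z 0.0621 cloud [ 0.5644 -0.14    0.0621] 456
white [ 0.6408 -0.1353] [15.8 45.5] th 1.986 z 0.062 cloud [ 0.643  -0.1353  0.062 ] 423
 40.27 [ 0.53   -0.1208  0.2598] F [ 0.  -0.8 -0.3] gap 0.0399
```

View pics/v1.png

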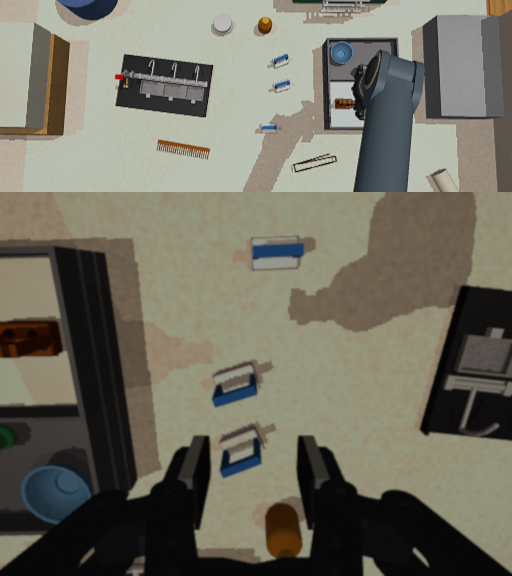

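```bash
cat >> h.py <<'E'
def tops(f,kind,ztop,minpx=60):
    im,d,K,T=load(f); P=cloud(d,K,T); h=cv2.cvtColor(im,cv2.COLOR_RGB2HSV)
    m=(abs(h[...,0].astype(int)-110)<15)&(h[...,1]>110) if kind=="white" else ((h[...,0]<18)&(h[...,1]>110))
    m&=abs(P[...,2]-ztop)<.0025
    n,l,s,c=cv2.connectedComponentsWithStats(m.astype(np.uint8)); out=[]
    for i in range(1,n):
        if s[i,4]>minpx:
            r=rect(P[l==i]); out.append(r); print(kind,r[0].round(4),np.round(r[1],1),round(float(r[2]),3))
    return out
def do_white(k,y):
    f="wl%d"%k; movep([0.53,-0.12,0.26],down((0,1))); sleep(.15); snap("wrist",f)
    W=[w for w in tops(f,"white",.062) if 40<w[1][1]<47 and w[1][0]<13 and w[0][1]<.05]
    c,_,th=max(W,key=lambda w:w[0][0])
    if not pick(c,float(th),0.): print("no grip"); return False
    place(fw(0,y,0)[:2],TH,.006); return True
E
python3 - <<'E'
from h import *
do_white(1,-.1)
movep([.55,.23,.26],down((0,1))); sleep(.2); snap("wrist","wf1"); tops("wf1","white",.068); tops("wf1","white",.073); show()
E
```

```text
white [ 0.4321 -0.1   ] [ 9.  42.4] 1.6
white [ 0.5648 -0.1399] [10.  43.6] 1.887
white [ 0.6437 -0.135 ] [10.2 43.3] 1.984
 pick 42.81 [ 0.6443 -0.135   0.0647] F [-0.3  0.1  0.2] gap 0.04
 grip 43.18 [ 0.6445 -0.1349  0.065 ] F [1.  0.5 2.7] gap 0.0091
 lift 44.58 [ 0.6431 -0.135   0.2488] F [ 1.1  0.5 -1.4] gap 0.0096
 down True 47.4 [0.5369 0.1343 0.0709] F [-0.1 -0.9  4. ] gap 0.009
white [0.5361 0.1336] [10.5 44.4] 1.459
 50.33 [0.55   0.2298 0.26  ] F [-0.1  0.8 -0.2] gap 0.0401
```

View pics/wf1.png

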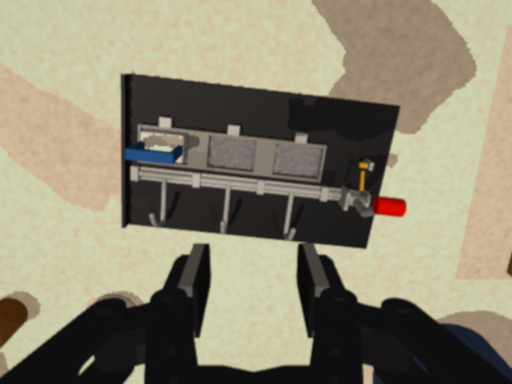

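Pot 1 is seated in cradle 1, with its bar at (152,154) and its top at z≈0.068. Now the other two.

Run:
```python
from h import *
if do_white(2,-.028): do_white(3,.044)
movep([.55,.23,.28],down((0,1))); sleep(.2); snap("wrist","wf2"); tops("wf2","white",.068)
snap("top","top2"); tops("top2","brown",.129,15)
im,d,K,T=load("wf2");P=cloud(d,K,T);h=cv2.cvtColor(im,cv2.COLOR_RGB2HSV)
m=((h[...,0]<6)|(h[...,0]>174))&(h[...,1]>200)&(h[...,2]>120); print("knob",np.nanmedian(P[m],0)); show()
cv2.imwrite("pics/v2.png",np.vstack([cv2.imread("pics/top2.png")[100:292],cv2.imread("pics/wf2.png")]))
```

```text
white [ 0.4321 -0.1003] [ 9.  42.3] 1.617
white [ 0.5649 -0.14  ] [ 9.9 43.9] 1.891
 pick 53.98 [ 0.5655 -0.1399  0.0646] F [-0.3  0.1  0.2] gap 0.0404
 grip 54.36 [ 0.5656 -0.14    0.0648] F [ 0.9 -0.3  3.7] gap 0.0093
 lift 55.75 [ 0.5642 -0.14    0.2489] F [ 0.1  0.3 -0.7] gap 0.0089
 down True 58.77 [0.545  0.2058 0.0708] F [ 0.8 -0.6  4.2] gap 0.0091
white [ 0.432  -0.0999] [ 9.1 43.2] 1.6
 pick 64.65 [ 0.4326 -0.0999  0.0644] F [1.  0.2 0.3] gap 0.0403
 grip 65.03 [ 0.4325 -0.1     0.0647] F [-1.6  1.1  5.5] gap 0.0092
 lift 66.42 [ 0.4314 -0.0998  0.2491] F [-0.3 -0.1 -1.5] gap 0.0092
 down True 69.6 [0.5527 0.2773 0.0708] F [-1.7 -0.2  5.9] gap 0.0089
white [0.5362 0.1338] [10.2 44.1] 1.456
white [0.5443 0.2059] [ 9.9 43.1] 1.456
white [0.5519 0.2778] [10.5 44.3] 1.47
brown [ 0.5049 -0.3184] [ 9.1 43. ] 1.588
brown [ 0.5058 -0.3776] [ 8.8 42.9] 1.581
brown [ 0.504  -0.4401] [ 8.8 42.8] 1.586
knob [0.56882764 0.34242826 0.11412379]
 72.75 [0.5499 0.2302 0.28  ] F [ 0.5 -1.5  1. ] gap 0.04
```

View pics/v2.png

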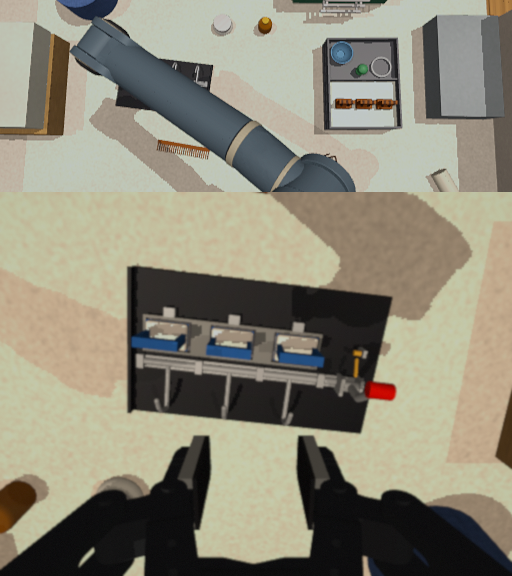

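Run:
```python
from h import *
R=down(EY)
command_gripper(.05)
movep(knob(1.09)+G+[0,0,.09],R)
move_l(knob(1.09)+G,feed=.12,until_force=15); show("at knob")
command_gripper(.0,40); show("grip")
for p in np.linspace(1.09,-.02,12)[1:]: move_l(knob(p)+G,feed=.08)
show("down"); sleep(.3); command_gripper(.05); move_l(knob(0)+G+[0,0,.15],feed=.15); show()
movep([.55,.23,.28],down((0,1))); sleep(.3); snap("wrist","wf3"); tops("wf3","white",.068,40)
im,d,K,T=load("wf3");P=cloud(d,K,T);h=cv2.cvtColor(im,cv2.COLOR_RGB2HSV)
m=((h[...,0]<6)|(h[...,0]>174))&(h[...,1]>200)&(h[...,2]>120); print("knob",np.nanmedian(P[m],0)); show()
```

```text
at knob 74.53 [0.5696 0.3446 0.1136] F [0.3 0.7 0.2] gap 0.0501
grip 74.88 [0.5696 0.3439 0.1139] F [-2.  -2.9  6.2] gap 0.0233
down 77.72 [0.5091 0.3508 0.0441] F [-3.7 -2.4 -0.8] gap 0.0232
 79.55 [0.5096 0.3502 0.1949] F [-0.5 -0.4 -0.8] gap 0.0499
white [0.5363 0.1339] [10.6 43.6] 1.454
white [0.5443 0.2057] [10.3 43.7] 1.456
white [0.5517 0.2777] [10.5 44.2] 1.451
knob [0.50959296 0.35028956 0.04737515]
 80.56 [0.5494 0.231  0.2796] F [ 0.1 -0.1 -0.4] gap 0.0501
```

View pics/wf3.png

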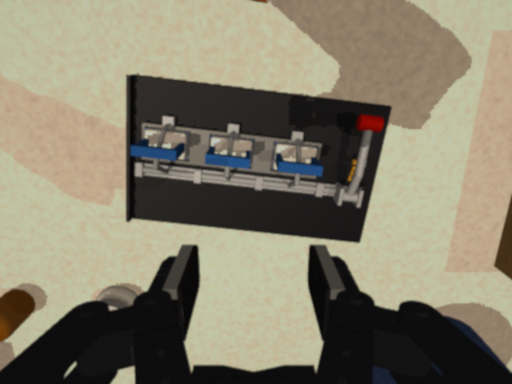

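```bash
python3 -c "
from h import *
finish_job(); show()"
```

```text
the job is handed in; nothing more can be done
the job is handed in; nothing more can be done
```

The job is done and handed in at about 81 s of robot time. There is no verdict from the judge.

- **What I did:** I lifted the lever, moved the three brown pots into the near half of the top tray and seated the three white pots in cradles 1–3. Then I swung the lever back down by its knob.
- **White pots and rings:** In the last picture the rings are closed through all three handles. The knob top is at 47.4 mm, against 47.3 mm before I started. The white bar tops are at about 68 mm, so the pots are seated, and within about 1 mm of the cradle centres.
- **Brown pots:** I last checked these from the top camera, just before closing the lever. They stood in a row about 60 mm apart in the near compartment, with their bar tops within 2.5 mm of the expected 129 mm.
- **Other objects:** The comb, glasses, bowl and the rest looked unmoved wherever they were visible. I did not measure their positions again at the end.
- **Failed checks:** The first fit of the file board came out too small because the mask had split. I redid it, and the new fit agreed with the pots and the knob to about 1 mm. No other check failed or disagreed.

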